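# Spring out a bushed sheave and trap it on the run-out

## Task

A freshly bushed sheave sits in the nest of the spring-eject fixture, and no tray stands under the open end of its sloping run-out. Press the release pad with one fingertip, without forcing it against its stop, so that the plunger pops the sheave out of the nest, and trap the sheave with the other finger while it is still wholly on the run-out; do not grasp or lift it, and leave the things lying around as they are. Finish while still holding it there: the sheave flat on the run-out, at rest against your finger.

Things in the scene. Friction and masses are not known exactly. Their poses are not given: they have to be found in the camera images.
- fixture: Base of the spring-eject fixture, screwed to the bench: dark steel plate 200 x 96 x 10 mm with two sleeve blocks in which the legs of the chute are clamped, at a height that varies. Origin: underside of the plate, straight below the nest's centre; x points towards the chute's high end, y to the left of that, z up. The plate spans x -113 to 87, y -48 to 48 mm.
- runout: The chute: bright slippery bed, sloping 10 degrees, 66 mm wide between rails 5 mm thick that stand 12 mm above it; open above. Origin: on the bed at the nest's centre (52 to 82 mm above the bench), under the middle of the nested sheave. x points up the slope (the sheave slides to -x), z square to the bed. The bed runs from x = -125 (point bed_end) to +80; plunger housing behind the nest, 27 high.
- bed_end (a point): Middle of the low, open end of the chute's bed, 22 mm lower than the bed at the nest. Nothing there stops the sheave.
- pad_top (a point): Centre of the top of the release pad, 28 x 26 mm, ribbed steel, beside the chute's right rail and 9 mm clear of it, 5 mm higher than the bed at the nest (x -30, y -60, z +10 mm in the frame of runout, unpressed). Pressing moves it 13 mm down and takes 1.5 to 5 N. With the pad down, a second tip at its level over the bed 75 to 100 mm away, down the chute, is 5 to 11 mm above the bed.
- release (a joint): Lever with the pad and two 6 mm gate pins that stand 6 mm out of the bed just below the sheave (x = -32 mm, y = -12 and +12 in the frame of runout). Radians: 0 = pins up; at about 0.1 they have sunk into the bed and let the sheave go; 0.19 = pad fully down on its stop, which must not take more than 40 N. Let go, it springs back and the pins rise.
- ejector (a joint): Spring plunger behind the sheave, metres: 0 = pushed in (loaded), 0.02 = sprung out. Once the pins are down it pops the sheave down the bed with about 1 N over 20 mm; the sheave then slides on by itself at 0.3 to 0.5 m/s and drops off the open end about 0.35 s after the release.
- bushed_sheave: The workpiece: brown wooden sheave (grooved wheel), 64 mm across, 22 mm thick, with a brass bush in its bore, 0.09 to 0.15 kg, flat on the bed in the nest. Origin: centre of its underside, z along its axis. It has popped out once it has slid 12 mm or more down the bed, and is wholly on the run-out while its centre is not lower than x = -93 mm in the frame of runout.
- plain_sheave: Bystander: a like sheave without brass bush, 63 mm across, 22 mm thick, lying loose on the bench just beyond the open end of the chute. Origin: centre of its underside.
- bush_tin: Bystander: small open brass tin, 58 mm across, 39 mm high, loose on the bench beside the chute's left rail, the side away from the pad. Origin: centre of its underside.
- wing_nut: Bystander: dark iron wing nut, 42 x 20 mm, 19 mm high, loose on the bench to the right of the fixture, behind the pad. Origin: centre of its underside.

How it is judged:
By the outcome, as a careful person would: the job done as asked, in the order asked, and still so for the second after the job is handed in, while the arm keeps its last pose, push and grip.
It also fails if it takes over 42 s, if anything falls off the work surface, if the arm or the gripper's body presses on something with over 40 N, if the wrist force passes 120 N, or if a joint passes its speed limit or range.

## Robot

A 6-joint arm with a two-finger parallel gripper is mounted at the origin on a cart in front of the work surface, level with it; the furniture and walls round the work are solid. World frame = base frame: x ahead of the robot, y to its left, z up, the work surface at z = 0. Lengths are in m, angles in rad, forces in N, time in s.
With the tool pointing down it reaches from about 0.4 to 0.825 m from the base axis. Payload 7 kg.
Tool frame: the origin (TCP) lies between the finger pads; the fingertips stand 11 mm ahead of it and the grasp point (between the pads) lies 8 mm behind it (arm.tips_ahead is the distance from the TCP to the fingertips, in m); z points along the fingers, x is the direction in which the jaws open and shut, and the axes are right-handed (so a half turn about z gives the same grasp; the last joint's range is limited). The gripper opens to 88 mm and grips with 3 to 60 N. Pads are 19 mm wide; open, the fingers measure 130 mm over their backs; the gripper's body (78 mm by 193 mm) begins 47 mm behind the grasp point.
Start: joints at [1.615, 0.359, 0.012, 0, -1.224, -0.288], TCP at [0.163, 0.655, 0.208] pointing down, gripper open.
Joint ranges: [-3.07, 3.07], [-1.43, 2.12], [-1.02, 1.25], [-3.03, 1.67], [-3.05, -0], [-3.03, 3.03]. Speed limits (rad/s): [2.39, 2.39, 3.01, 3.14, 3.14, 3.14].

## Interface

Orientations are given as [roll, pitch, yaw] about the fixed x, y, z axes, in that order (R = Rz(yaw) Ry(pitch) Rx(roll)).
In Python, from station import arm, optics, finder gives the robot as it stands. The module is installed in compiled form; this text tells all that it offers.
- The arm moves only by the tool apply_moves, never from a script. Its argument "increments" is one flat list of numbers, 6 for each row, row after row: the shift along the world's x, y, z in m, then the turn, a rotation vector about the world's x, y, z in rad. In form: [tx, ty, tz, rx, ry, rz, tx, ty, tz, rx, ry, rz, ...]. A call has 1 to 20 rows; each row shifts and turns the pose as measured when the row begins; what a row does not reach is not made up. A row lasts 1/12 s, in which the tool goes at most 41.7 mm and 7.16 degrees, less where a joint would pass 70% of its speed; a pose out of reach is approached as far as the arm can. A call with a gripper value outside its range is refused whole. "hand" is the closure, from 0 (fully open) to 1 (shut), set as the call begins (left out, the last holds). The fingers move at their own pace and stop on an object; "force" is the grip in N (left out, the last holds). Time passes only in rows, so rows that do not move let the fingers close. It gives the time, the measured TCP pose, the force and the opening at its end, in the units of the state.
- arm.get_state(): the state, without advancing time (a new reading comes with each control period).
- optics.grab_frame(name): name is "side" or "top" or "wrist"; returns the picture (480x640x3 uint8, red, green, blue); there is no depth.
- optics.camera_model(name): a dict with "fx", "fy", "cx", "cy" (pixels), "world_to_cam" (4x4, takes a point from world to camera coordinates); the wrist camera has in their place "T_tool_cam" (4x4, takes a point from camera to tool coordinates, whose origin is the TCP and whose axes are the tool frame's). Camera axes: x right, y up, looking along -z (the intrinsics and any distortion apply to the point x, -y, -z); pixel columns grow to the right and rows downward; lengths in m; the calibration is good to about 2 mm. A picture is of the moment at which its call begins: read the wrist's pose just before it. camera_model takes no time and is no camera call.
- arm.job_done(): hands the job in, once; it reports no verdict.
Trained networks look in the newest picture that a camera, given by its name, has taken for a name from the list of things; names that differ only in an ending like _2 or _b are one class to them, and where a whole thing is asked for, a point or a joint stands for the part that bears it (a point fixed in the world has none). Each returns a list of dicts, best first, with "conf" (0 to 1); they miss things now and then, are a little off and sometimes report something else, mostly with a low value. They report only what shows in the picture. A call takes as long as a camera call.
- finder.find_in(camera, name): "box" ([left, top, right, bottom] in pixels, round what is visible of it).
- finder.landmark_of(camera, name): "point" ([column, row] in pixels: a listed point, or the origin of a listed thing).
The state is a dict: "t": time; "q": joint angles; "qd": joint speeds; "joint_efforts": joint torques, N m; "eef_pos": TCP position; "ee_rot": TCP orientation; "force": force on the tool from outside, world axes, zero at the start; "moment": the same for the moment, N m; "width": finger opening in m.
Only numpy, scipy, OpenCV 4.12 (cv2) and the standard library are available. Lean on these libraries where they do the work, as an engineer would, in place of code of your own. Each camera call takes 0.05 s, during which the arm holds its last target. There are 200 camera calls.

## Working session

There is one attempt and no reset: what is moved stays moved. The work goes in short steps, Python scripts to look and compute and a tool call to move; the robot and the scene stay as the last step left them, time stands still between calls to the robot, and variables do not carry over. Pictures are saved under pics/ and viewed, about 8 in all and at most 12, crops included, and the job is handed in when it is done.

Besides the shell and the picture viewer there is one more tool, called after "Request:" as name(argument=value, ...), one argument or row to a line, values as JSON. apply_moves: Moves the arm, as the interface text tells. Its arguments: {"type":"object","properties":{"increments":{"type":"array"},"hand":{"type":"number"},"force":{"type":"number"}},"required":["increments"]}

```bash
mkdir -p pics; cat > h.py <<'E'
import numpy as np, cv2
from station import arm, optics, finder
def shot(c,f):
    im=optics.grab_frame(c); cv2.imwrite('pics/'+f,im[:,:,::-1]); return im
E
python3 - <<'E'
from h import *
print(arm.get_state())
for c in ('side','top','wrist'):
    shot(c,c+'0.png'); print(c,optics.camera_model(c))
    for n in ['bed_end','pad_top','bushed_sheave','runout','fixture','plain_sheave','bush_tin','wing_nut']:
        print(n,[(np.round(d['point']),round(d['conf'],2)) for d in finder.landmark_of(c,n)[:2]])
E
```

```text
{'t': 0.0, 'q': array([ 1.61510755e+00,  3.59393133e-01,  1.10583146e-02, -3.55689336e-04,
       -1.22410902e+00, -2.88115709e-01]), 'qd': array([-1.11796774e-03, -1.28958143e-03,  2.74048917e-04,  8.91517444e-05,
        6.80857157e-04,  2.12386786e-03]), 'joint_efforts': array([ 8.63644673e-04, -5.82716274e+01,  2.93061072e+01,  6.99706972e+00,
        7.16474999e-03, -1.50871174e-04]), 'eef_pos': array([0.16283393, 0.65452248, 0.20701745]), 'ee_rot': array([-3.14144506e+00, -1.67461921e-03, -1.81472207e+00]), 'force': array([-0.74680458, -0.16688135,  0.05613746]), 'moment': array([-0.04806344,  0.02405818, -0.02071821]), 'width': 0.08793156831677285}
side {'fx': 513.1916630419124, 'fy': 513.1916630419124, 'cx': 315.8252748874881, 'cy': 228.55252944687842, 'world_to_cam': array([[ 0.99790807, -0.06398243,  0.00925925, -0.50424567],
       [ 0.0312937 ,  0.60338923,  0.79683257, -0.33787343],
       [-0.05657021, -0.7948759 ,  0.60412923, -0.51859782],
       [ 0.        ,  0.        ,  0.        ,  1.        ]])}
bed_end [(array([275., 232.]), 0.75)]
pad_top [(array([317., 248.])
[... 774 characters left out ...]
)]
fixture []
plain_sheave []
bush_tin [(array([269., 240.]), 0.91)]
wing_nut [(array([371., 185.]), 0.58), (array([302., 274.]), 0.46)]
wrist {'fx': 399.1360548471476, 'fy': 399.1360548471476, 'cx': 322.9914168635405, 'cy': 239.83867055933456, 'T_tool_cam': array([[ 9.99999620e-01,  8.66804443e-04,  9.31564423e-05,
        -5.97368993e-04],
       [ 8.53435925e-04, -9.51520428e-01, -3.07584373e-01,
        -8.45673182e-02],
       [-1.77975244e-04,  3.07584336e-01, -9.51520806e-01,
        -1.75720716e-01],
       [ 0.00000000e+00,  0.00000000e+00,  0.00000000e+00,
         1.00000000e+00]])}
bed_end []
pad_top []
bushed_sheave []
runout []
fixture []
plain_sheave []
bush_tin []
wing_nut []
```

```bash
cat >> h.py <<'E'
def ray(c,p,T=None):
    m=optics.camera_model(c); d=np.array([(p[0]-m['cx'])/m['fx'],-(p[1]-m['cy'])/m['fy'],-1])
    C=np.linalg.inv(m['world_to_cam']) if T is None else T@m['T_tool_cam']
    return C[:3,3],C[:3,:3]@(d/np.linalg.norm(d))
def tri(rays):
    A=sum(np.eye(3)-np.outer(d,d) for o,d in rays); b=sum((np.eye(3)-np.outer(d,d))@o for o,d in rays)
    X=np.linalg.solve(A,b); return X,[np.linalg.norm(np.cross(X-o,d)) for o,d in rays]
def proj(c,X):
    m=optics.camera_model(c); p=m['world_to_cam']@np.r_[X,1]
    return np.array([m['cx']+m['fx']*p[0]/-p[2], m['cy']-m['fy']*p[1]/-p[2]])
E
python3 - <<'E'
from h import *
S=dict(bed_end=(275,232),pad_top=(317,248),bushed_sheave=(347,230),bush_tin=(311,223),wing_nut=(385,294))
Tt=dict(bed_end=(306,275),pad_top=(350,233),bushed_sheave=(321,208),bush_tin=(269,240),wing_nut=(371,185))
for n in S: print(n,tri([ray('side',S[n]),ray('top',Tt[n])]))
a=cv2.imread('pics/side0.png')[150:350,180:460]; b=cv2.imread('pics/top0.png')[130:330,200:440]
cv2.imwrite('pics/a.png',cv2.resize(a,None,fx=2.8,fy=2.8,interpolation=2)); cv2.imwrite('pics/b.png',cv2.resize(b,None,fx=3,fy=3,interpolation=2))
E
```

```text
bed_end (array([0.46032395, 0.48031502, 0.03404234]), [np.float64(0.0032576259671830065), np.float64(0.00325762596718303)])
pad_top (array([0.53183309, 0.39826766, 0.0621116 ]), [np.float64(0.0003324163391124214), np.float64(0.00033241633911228544)])
bushed_sheave (array([0.5836014 , 0.45103266, 0.05555998]), [np.float64(0.0035247460571277405), np.float64(0.003524746057127555)])
bush_tin (array([ 0.53027529,  0.55380823, -0.00299413]), [np.float64(0.001246901907357677), np.float64(0.001246901907357581)])
wing_nut (array([ 6.39136741e-01,  3.50676773e-01, -4.17332119e-04]), [np.float64(0.0012949378644079837), np.float64(0.0012949378644079668)])
```

View pics/a.png

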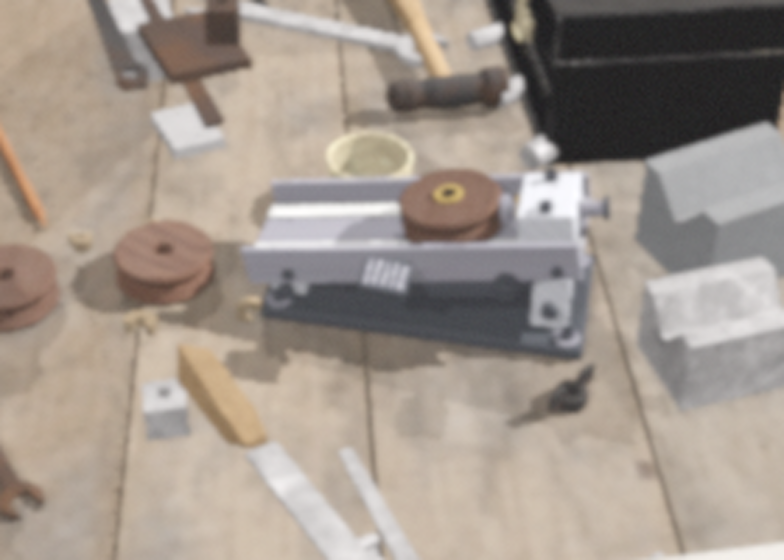

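View pics/b.png

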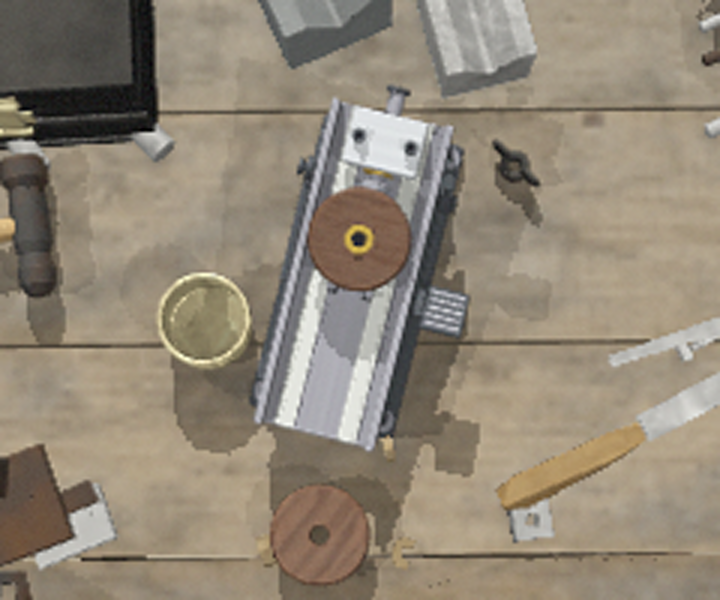

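The side view shows the chute running down to the left, with the nested sheave's bore at about (340,219) and the pad at (318,248). The top view shows the bore at (319,210), the pad at (348,234) and the rails' low ends at about (285,271) and (324,279).

```bash
cat > fit.py <<'E'
from h import *
from scipy.optimize import least_squares
from scipy.spatial.transform import Rotation as R
def T(p):  # runout pose
    M=np.eye(4); M[:3,:3]=R.from_euler('zy',[p[3],-np.radians(10)][::1],degrees=False).as_matrix() if 0 else (R.from_euler('z',p[3])*R.from_euler('y',-np.radians(10))).as_matrix(); M[:3,3]=p[:3]; return M
W=lambda p,v:(T(p)@np.r_[np.array(v)/1000,1])[:3]
obs=[('side',(0,0,22),(340,218.6)),('top',(0,0,22),(319.3,209.7)),('side',(-30,-60,10),(317.6,248)),('top',(-30,-60,10),(348.3,233.5)),
('top',(-125,38,12),(285.3,270.7)),('top',(-125,-38,12),(324.3,279.3)),('side',(-125,38,12),(276.8,215)),('side',(-125,-38,12),(267,239)),
('top',(-125,0,0),(306,275)),('side',(-125,0,0),(275,232)),('top',(80,-38,12),(351,172.3)),('top',(80,38,12),(311.7,162.7))]
f=lambda p:np.concatenate([proj(c,W(p,v))-u for c,v,u in obs])
s=least_squares(f,[.585,.45,.057,-.23],x_scale=[.01,.01,.01,.1],loss='soft_l1'); p=s.x
if __name__=='__main__':
    print(p,np.degrees(p[3])); print(np.round(f(p).reshape(-1,2),1))
    print('cov mm',np.sqrt(np.diag(np.linalg.inv(s.jac.T@s.jac)))*1000)
    pad=W(p,(-30,-60,10)); print('pad',pad)
    b=W(p,(-97,0,0)); print('bed',b,'D',np.linalg.norm((b-pad)[:2]),'ang',np.degrees(np.arctan2(*(b-pad)[1::-1])),'mid',(pad+b)/2)
E
python3 fit.py
```

```text
[ 0.57771811  0.4513186   0.05502326 -0.25104035] -14.383552751554786
[[-0.2  1.6]
 [ 1.  -0.9]
 [-0.5  0.1]
 [ 0.1 -0.8]
 [-0.7 -0.7]
 [ 0.2  0.6]
 [-0.8 -0.8]
 [-2.   0.8]
 [-1.  -0.7]
 [-2.9  0.1]
 [ 0.2 -1.1]
 [-0.9 -1.2]]
cov mm [0.77511603 0.92050553 1.40923733 8.96156691]
pad [0.5325132  0.40096983 0.05966189]
bed [0.48518608 0.47504847 0.03817938] D 0.08790621115874848 ang 122.57355824937244 mid [0.50884964 0.43800915 0.04892063]
```

Request:
apply_moves(
  increments=[0.0247,-0.0155,-0.003,0,0,0.058,0.0247,-0.0155,-0.003,0,0,0.058,0.0247,-0.0155,-0.003,0,0,0.058,0.0247,-0.0155,-0.003,0,0,0.058,0.0247,-0.0155,-0.003,0,0,0.058,0.0247,-0.0155,-0.003,0,0,0.058,0.0247,-0.0155,-0.003,0,0,0.058,0.0247,-0.0155,-0.003,0,0,0.058,0.0247,-0.0155,-0.003,0,0,0.058,0.0247,-0.0155,-0.003,0,0,0.058,0.0247,-0.0155,-0.003,0,0,0.058,0.0247,-0.0155,-0.003,0,0,0.058,0.0247,-0.0155,-0.003,0,0,0.058,0.0247,-0.0155,-0.003,0,0,0.058,0,0,0,0,0,0],
  hand=0.24,
)

```text
t: 2.6
eef_pos: [0.521, 0.4279, 0.1647]
ee_rot: [-3.141, 0.003, -0.954]
force: [-1.4, 0.6, 0.4]
width: 0.0663
```

Request:
apply_moves(
  increments=[-0.004,0.0033,-0.02,0,0,-0.016,-0.004,0.0033,-0.02,0,0,-0.016,-0.004,0.0033,-0.02,0,0,-0.016,0,0,0,0,0,0,0,0,0,0,0,0],
)

```text
t: 3.02
eef_pos: [0.5123, 0.436, 0.1041]
ee_rot: [-3.138, 0.003, -1.01]
force: [0.0, 0.3, 1.5]
width: 0.0663
```

```bash
cat > look.py <<'E'
import sys
from fit import *
s=arm.get_state(); TT=np.eye(4); TT[:3,:3]=R.from_euler('xyz',s['ee_rot']).as_matrix(); TT[:3,3]=s['eef_pos']
k=sys.argv[1]; im={c:shot(c,f'{c}{k}.png') for c in ('wrist','top','side')}
print(s['t'],s['eef_pos'],s['ee_rot'],s['force'],s['width'])
m=optics.camera_model('wrist'); Ci=np.linalg.inv(TT@m['T_tool_cam'])
w=im['wrist'].copy()
for v in [(-30,-60,10),(-16,-47,10),(-44,-73,10),(-125,33,0),(-125,-33,0),(0,0,22),(-97,0,0)]:
    q=Ci@np.r_[W(p,v),1]; u=(int(m['cx']-m['fx']*q[0]/q[2]),int(m['cy']+m['fy']*q[1]/q[2])); print(v,u); cv2.circle(w,u,3,(255,0,0),1)
cv2.imwrite(f'pics/w{k}.png',w[:,:,::-1])
a=im['side'][130:330,200:440]; b=im['top'][130:330,200:440]
cv2.imwrite(f'pics/st{k}.png',cv2.resize(np.vstack([a,b]),None,fx=2.2,fy=1.5 if 0 else 2.2)[:600*2][:,:,::-1] if 0 else cv2.resize(np.hstack([a,b]),(800,333),interpolation=2)[:,:,::-1])
E
python3 look.py 1
```

```text
3.0167 [0.51229773 0.43602264 0.10412374] [-3.13792195e+00  2.50873388e-03 -1.00951525e+00] [0.01726952 0.32073963 1.52790614] 0.06628274409286286
(-30, -60, 10) (391, 264)
(-16, -47, 10) (395, 235)
(-44, -73, 10) (387, 291)
(-125, 33, 0) (184, 243)
(-125, -33, 0) (258, 309)
(0, 0, 22) (361, 160)
(-97, 0, 0) (249, 253)
```

View pics/w1.png

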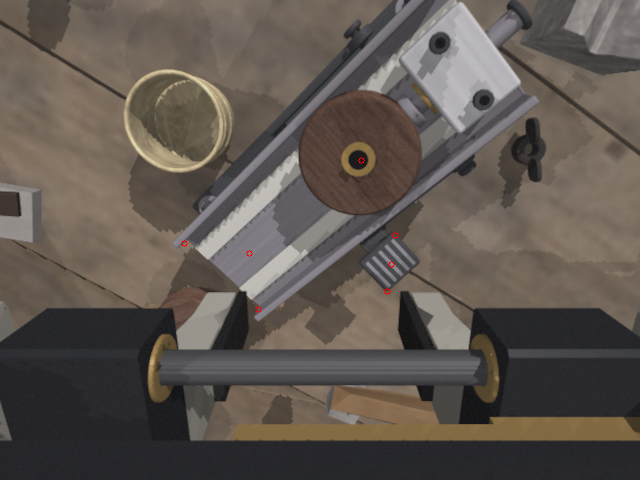

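View pics/st1.png

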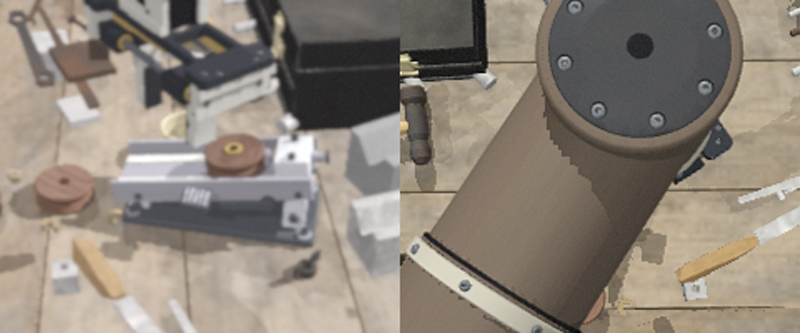

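The wrist view agrees with my model: the pad is at (391,263), the bore at (360,160) and the bed end at (184,243) to (258,309). The fingers line up with the pad and the bed. The side view shows nothing touching yet.

Request:
apply_moves(
  increments=[-0.0018,0.001,-0.009,0,0,0,-0.0018,0.001,-0.009,0,0,0,0,0,-0.007,0,0,0,0,0,0,0,0,0,0,0,0,0,0,0],
)

```text
t: 3.58
eef_pos: [0.5099, 0.4403, 0.0814]
ee_rot: [-3.131, 0.005, -1.008]
force: [-0.2, 0.3, -0.2]
width: 0.0669
```

```bash
python3 look.py 2; python3 - <<'E'
import cv2
a=cv2.imread('pics/side2.png')[160:290,220:400]; cv2.imwrite('pics/s2.png',cv2.resize(a,(792,572),interpolation=2))
E
```

```text
3.5833 [0.50985063 0.44033468 0.08137813] [-3.13081359  0.00545656 -1.00836291] [-0.22436935  0.34977402 -0.22728998] 0.0668732404158382
(-30, -60, 10) (407, 280)
(-16, -47, 10) (413, 248)
(-44, -73, 10) (402, 310)
(-125, 33, 0) (180, 256)
(-125, -33, 0) (260, 327)
(0, 0, 22) (376, 167)
(-97, 0, 0) (251, 266)
```

View pics/s2.png

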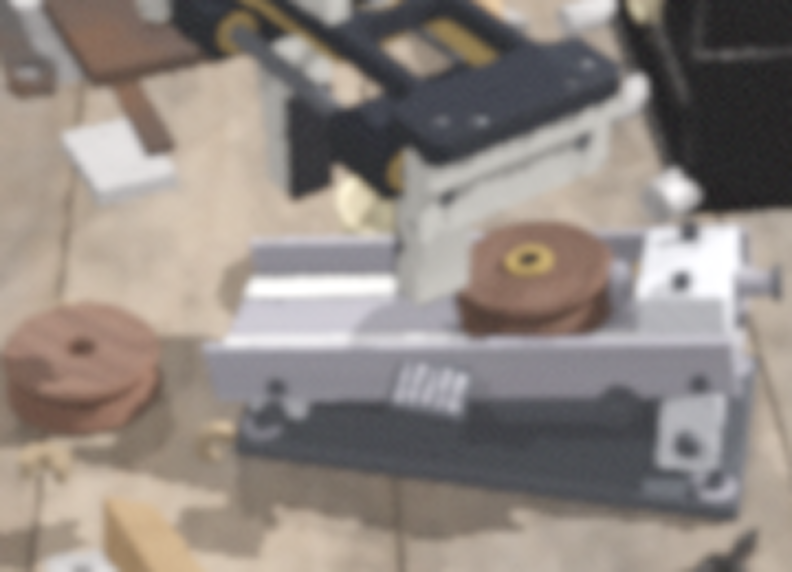

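View pics/w2.png

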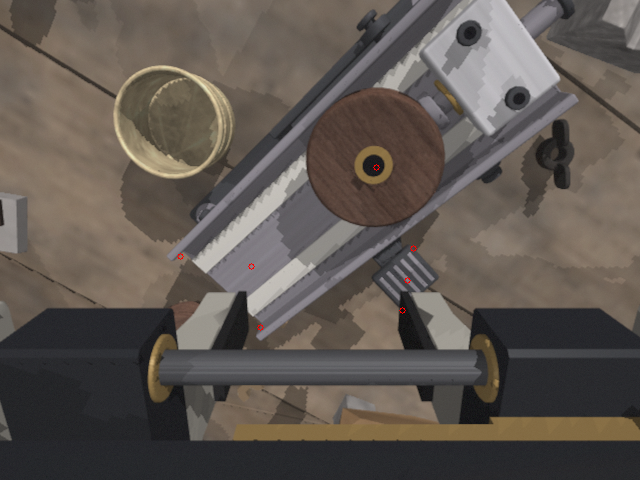

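```bash
python3 - <<'E'
from fit import *
s=arm.get_state(); M=R.from_euler('xyz',s['ee_rot']).as_matrix(); o=s['eef_pos']; print(getattr(arm,'tips_ahead',None))
m=optics.camera_model('wrist'); C=np.linalg.inv(m['T_tool_cam'])
for v in [(33,0),(-33,0),(50,0),(33,9.5),(33,-9.5),(-33,9.5),(-33,-9.5)]:
    t=np.array([v[0],v[1],11])/1000; q=C@np.r_[t,1]
    print(v,(o+M@t).round(4),'side',proj('side',o+M@t).round(),'crop',((proj('side',o+M@t)-[220,160])*4.4).round(),'wrist',round(m['cx']-m['fx']*q[0]/q[2]),round(m['cy']+m['fy']*q[1]/q[2]))
for v in [(-30,-60,10),(-97,0,0),(-97,0,11)]:
    print(v,(M.T@(W(p,v)-o)*1000).round(1))
E
```

```text
0.011
(33, 0) [0.5277 0.4126 0.0705] side [314. 239.] crop [412. 346.] wrist 388 285
(-33, 0) [0.4925 0.4684 0.0709] side [291. 219.] crop [313. 259.] wrist 258 285
(50, 0) [0.5367 0.3982 0.0705] side [320. 244.] crop [440. 369.] wrist 421 285
(33, 9.5) [0.5196 0.4075 0.0704] side [309. 241.] crop [391. 355.] wrist 387 302
(33, -9.5) [0.5357 0.4176 0.0707] side [318. 236.] crop [433. 336.] wrist 389 268
(-33, 9.5) [0.4844 0.4634 0.0708] side [286. 221.] crop [293. 267.] wrist 259 302
(-33, -9.5) [0.5005 0.4735 0.071 ] side [296. 217.] crop [333. 250.] wrist 258 268
(-30, -60, 10) [45.5  2.2 21.8]
(-97, 0, 0) [-42.3   3.   43.8]
(-97, 0, 11) [-43.8   4.2  32.9]
```

Request:
apply_moves(
  increments=[-0.0015,-0.0033,-0.003,-0.0104,0.0062,0,0,0,-0.003,0,0,0,0,0,-0.003,0,0,0,0,0,0,0,0,0],
)

```text
t: 4.07
eef_pos: [0.5088, 0.4371, 0.0728]
ee_rot: [-3.141, 0.0, -1.009]
force: [-0.8, 0.2, -1.3]
width: 0.0665
```

```bash
python3 look.py 3; python3 - <<'E'
import cv2
a=cv2.imread('pics/side3.png')[180:270,250:370]; cv2.imwrite('pics/s3.png',cv2.resize(a,(800,600),interpolation=2))
E
```

```text
4.0667 [0.50878793 0.43708213 0.07281399] [-3.14109292e+00  5.52623157e-05 -1.00864813e+00] [-0.75213851  0.16147304 -1.27508633] 0.0664598203456773
(-30, -60, 10) (406, 282)
(-16, -47, 10) (412, 248)
(-44, -73, 10) (401, 312)
(-125, 33, 0) (170, 256)
(-125, -33, 0) (254, 329)
(0, 0, 22) (374, 163)
(-97, 0, 0) (244, 267)
```

View pics/s3.png

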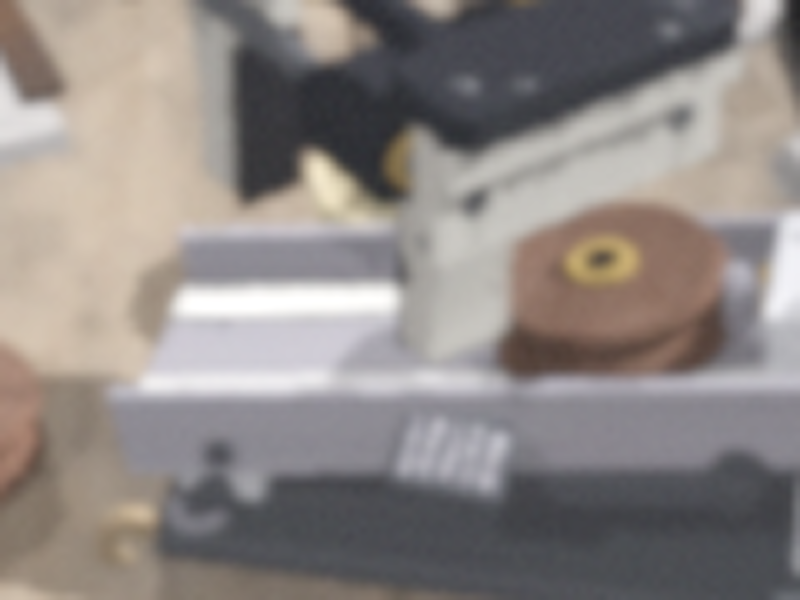

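The side view shows the pad finger's tip at about (315,234), 14 px above the pad at (318,248). The real tips therefore sit about 25–28 mm higher than `tips_ahead` implies, and the wrist picture gives the same figure (tip at tool z of about -18 mm). I'll go on down in small steps, watching the force.

Request:
apply_moves(
  increments=[0,0,-0.005,0,0,0,0,0,-0.005,0,0,0,0,0,-0.005,0,0,0,0,0,-0.003,0,0,0,0,0,0,0,0,0,0,0,0,0,0,0],
)

```text
t: 4.72
eef_pos: [0.509, 0.4373, 0.0535]
ee_rot: [-3.14, 0.0, -1.009]
force: [-0.5, 0.4, -0.2]
width: 0.0665
```

```bash
python3 look.py 4; python3 - <<'E'
import cv2,numpy as np
a=cv2.imread('pics/side4.png')[180:270,250:370]; b=cv2.imread('pics/wrist4.png')[140:340,140:460]
cv2.imwrite('pics/s4.png',np.hstack([cv2.resize(a,(400,300),interpolation=2),cv2.resize(b,(400,300))]))
E
```

```text
4.7167 [0.50901575 0.43732662 0.05347432] [-3.14017518e+00  2.61657801e-04 -1.00851898e+00] [-0.47250837  0.44914244 -0.21732678] 0.06645026658029303
(-30, -60, 10) (415, 299)
(-16, -47, 10) (421, 263)
(-44, -73, 10) (409, 332)
(-125, 33, 0) (157, 269)
(-125, -33, 0) (248, 348)
(0, 0, 22) (380, 171)
(-97, 0, 0) (237, 282)
```

View pics/s4.png

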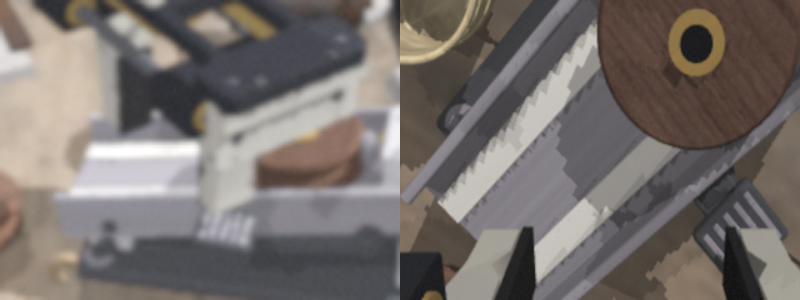

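```bash
python3 - <<'E'
from fit import *
for X in [(.5325,.403),(.569,.415),(.56,.43),(.578,.43)]:
  for z in (.06,.08,.10,.12,.14): print(X,z,proj('side',(*X,z)).round(1))
s=arm.get_state();M=R.from_euler('xyz',s['ee_rot']).as_matrix()
for v in [(-30,-60,10),(-97,0,0)]: print((M.T@(W(p,v)-s['eef_pos'])*1000).round(1))
E
```

```text
(0.5325, 0.403) 0.06 [317.  247.2]
(0.5325, 0.403) 0.08 [317.1 237.5]
(0.5325, 0.403) 0.1 [317.3 227.5]
(0.5325, 0.403) 0.12 [317.4 217.2]
(0.5325, 0.403) 0.14 [317.6 206.6]
(0.569, 0.415) 0.06 [338.7 241.8]
(0.569, 0.415) 0.08 [339.1 232.2]
(0.569, 0.415) 0.1 [339.6 222.3]
(0.569, 0.415) 0.12 [340.  212.1]
(0.569, 0.415) 0.14 [340.5 201.5]
(0.56, 0.43) 0.06 [332.4 236.4]
(0.56, 0.43) 0.08 [332.7 226.8]
(0.56, 0.43) 0.1 [333.1 217. ]
(0.56, 0.43) 0.12 [333.5 206.8]
(0.56, 0.43) 0.14 [333.9 196.4]
(0.578, 0.43) 0.06 [343.1 236.1]
(0.578, 0.43) 0.08 [343.6 226.5]
(0.578, 0.43) 0.1 [344.2 216.6]
(0.578, 0.43) 0.12 [344.7 206.5]
(0.578, 0.43) 0.14 [345.2 196. ]
[43.4 -0.3 -5.8]
[-44.5   0.3  15.8]
```

The side view puts the tip at about row 243, against the pad at 248, so roughly 9 mm remain. The wrist view shows the fingers over the pad and over the middle of the bed, with the sheave still nested. No force has registered yet.

Request:
apply_moves(
  increments=[0,0,-0.003,0,0,0,0,0,-0.003,0,0,0,0,0,-0.001,0,0,0,0,0,0,0,0,0],
)

```text
t: 5.2
eef_pos: [0.5095, 0.438, 0.047]
ee_rot: [-3.138, 0.001, -1.008]
force: [-0.7, 0.0, 0.1]
width: 0.0665
```

Request:
apply_moves(
  increments=[0,0,-0.0015,0,0,0,0,0,0,0,0,0],
)

```text
t: 5.37
eef_pos: [0.5094, 0.4379, 0.0453]
ee_rot: [-3.138, 0.001, -1.008]
force: [0.9, -0.2, -0.3]
width: 0.0665
```

Request:
apply_moves(
  increments=[0,0,-0.0015,0,0,0,0,0,0,0,0,0],
)

```text
t: 5.53
eef_pos: [0.5095, 0.438, 0.0437]
ee_rot: [-3.138, 0.001, -1.008]
force: [-0.6, 0.8, -0.3]
width: 0.0668
```

Request:
apply_moves(
  increments=[0,0,-0.0015,0,0,0,0,0,0,0,0,0],
)

```text
t: 5.7
eef_pos: [0.5096, 0.4381, 0.0422]
ee_rot: [-3.138, 0.001, -1.008]
force: [-0.2, -1.2, 0.1]
width: 0.0664
```

Request:
apply_moves(
  increments=[0,0,-0.0015,0,0,0,0,0,0,0,0,0],
)

```text
t: 5.87
eef_pos: [0.5098, 0.4383, 0.0409]
ee_rot: [-3.137, 0.001, -1.008]
force: [-0.5, 0.5, 0.9]
width: 0.0666
```

Request:
apply_moves(
  increments=[0,0,-0.0015,0,0,0,0,0,0,0,0,0],
)

```text
t: 6.03
eef_pos: [0.51, 0.4385, 0.0396]
ee_rot: [-3.137, 0.001, -1.008]
force: [-0.2, -0.7, 1.4]
width: 0.0666
```

Request:
apply_moves(
  increments=[0,0,-0.0015,0,0,0,0,0,0,0,0,0],
)

```text
t: 6.2
eef_pos: [0.5101, 0.4386, 0.0382]
ee_rot: [-3.136, 0.001, -1.008]
force: [-0.4, -0.4, 1.2]
width: 0.0665
```

```bash
python3 look.py 5; python3 - <<'E'
from h import *
print(arm.get_state()['force'],arm.get_state()['moment'])
a=cv2.imread('pics/side5.png')[180:270,250:370]; b=cv2.imread('pics/wrist5.png')[140:340,140:460]
cv2.imwrite('pics/s5.png',np.hstack([cv2.resize(a,(400,300),interpolation=2),cv2.resize(b,(400,300))]))
E
```

```text
6.2 [0.51012587 0.43862939 0.03820251] [-3.13625661e+00  1.33698737e-03 -1.00794906e+00] [-0.39646024 -0.3905655   1.23772128] 0.0665073950116092
(-30, -60, 10) (424, 318)
(-16, -47, 10) (431, 280)
(-44, -73, 10) (417, 353)
(-125, 33, 0) (147, 284)
(-125, -33, 0) (244, 367)
(0, 0, 22) (388, 181)
(-97, 0, 0) (232, 297)
[-0.31106571 -0.31896461  0.73085998] [-0.19680863  0.08359868  0.02298761]
```

View pics/s5.png

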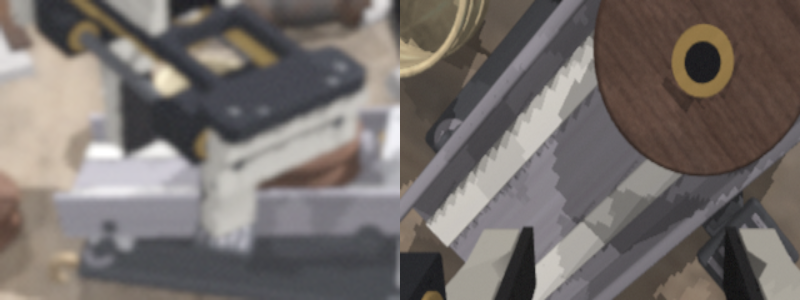

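The finger is now on the pad: about 1.2 N, first contact near TCP z 0.0415, tip at about row 249 in the side view. The sheave is still in the nest and the catching finger is over the bed, so I'll press on towards 10–11 mm of travel.

Request:
apply_moves(
  increments=[-0.0005,-0.0006,-0.0022,0,0,0,0,0,0,0,0,0],
)

```text
t: 6.52
eef_pos: [0.5099, 0.4383, 0.0364]
ee_rot: [-3.135, 0.002, -1.008]
force: [-0.6, -0.0, 1.5]
width: 0.0667
```

Request:
apply_moves(
  increments=[0,0,-0.0022,0,0,0,0,0,0,0,0,0],
)

```text
t: 6.68
eef_pos: [0.5099, 0.4384, 0.0341]
ee_rot: [-3.135, 0.002, -1.008]
force: [-0.5, -0.5, 2.9]
width: 0.0668
```

Request:
apply_moves(
  increments=[0,0,-0.0018,0,0,0,0,0,0,0,0,0,0,0,0,0,0,0,0,0,0,0,0,0],
)

```text
t: 7.02
eef_pos: [0.51, 0.4385, 0.0326]
ee_rot: [-3.135, 0.002, -1.007]
force: [-0.8, -0.8, 2.9]
width: 0.0665
```

```bash
python3 look.py 6; python3 - <<'E'
from h import *
print(arm.get_state()['force'],arm.get_state()['moment'])
for c in ('wrist','side'): print(c,finder.landmark_of(c,'bushed_sheave')[:2],finder.find_in(c,'bushed_sheave')[:1])
a=cv2.imread('pics/side6.png')[180:270,250:370]; b=cv2.imread('pics/wrist6.png')[140:340,140:460]
cv2.imwrite('pics/s6.png',np.hstack([cv2.resize(a,(400,300),interpolation=2),cv2.resize(b,(400,300))]))
E
```

```text
7.0167 [0.50998361 0.43849799 0.03258196] [-3.13478155e+00  1.54035670e-03 -1.00739867e+00] [-0.75784674 -0.80478493  2.89345042] 0.06653353605936499
(-30, -60, 10) (427, 324)
(-16, -47, 10) (435, 285)
(-44, -73, 10) (420, 360)
(-125, 33, 0) (142, 288)
(-125, -33, 0) (242, 373)
(0, 0, 22) (390, 183)
(-97, 0, 0) (229, 302)
[-1.53336138  0.71521157  3.82079112] [-0.30159927  0.16788969 -0.00220199]
wrist [{'point': [303.8, 238.7], 'conf': 0.93}] [{'box': [215.7, 168.0, 380.9, 330.4], 'conf': 0.95}]
side [{'point': [317.5, 230.8], 'conf': 0.65}] [{'box': [298.2, 225.3, 307.6, 239.3], 'conf': 0.65}]
```

View pics/s6.png

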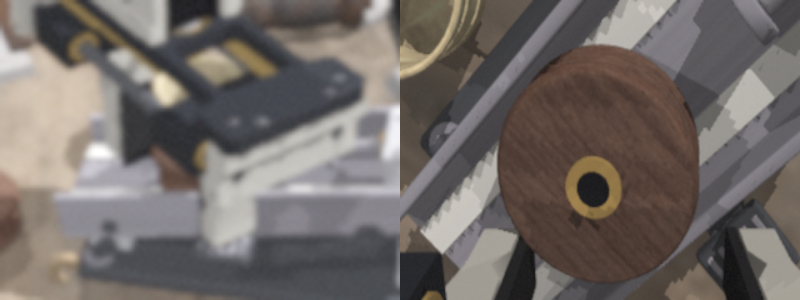

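The sheave has popped out and rests against the catching finger, with its bore at about (294,265) in the wrist picture. Next I'll check where it lies, whether it is flat and whether it is at rest.

```bash
cat > chk.py <<'E'
from fit import *
import sys
s=arm.get_state(); TT=np.eye(4); TT[:3,:3]=R.from_euler('xyz',s['ee_rot']).as_matrix(); TT[:3,3]=s['eef_pos']
im=shot('wrist','c.png'); hsv=cv2.cvtColor(im,cv2.COLOR_RGB2HSV)
Ti=np.linalg.inv(T(p)); m=optics.camera_model('wrist'); Ci=np.linalg.inv(TT@m['T_tool_cam'])
def onplane(u,z):
    o,d=ray('wrist',u,TT); o=Ti[:3,:3]@o+Ti[:3,3]; d=Ti[:3,:3]@d; return (o+d*(z-o[2])/d[2])*1000
sub=hsv[230:300,255:335]; mk=((sub[...,0]>16)&(sub[...,0]<30)&(sub[...,1]>110)&(sub[...,2]>80)).astype('uint8')
c,_=cv2.findContours(mk,cv2.RETR_EXTERNAL,cv2.CHAIN_APPROX_NONE); c=max(c,key=cv2.contourArea); e=cv2.fitEllipse(c); u=np.array(e[0])+[255,230]
X=onplane(u,.022); print('bore px',u,e[1],'runout mm',X,s['t'],s['eef_pos'][2],s['force'])
for v in [(-33.3,-9.5,-18),(-33.3,9.5,-18),(-50,-9.5,-18),(-50,9.5,-18),(44,0,-18)]: print(v,((Ti@TT@np.r_[np.array(v)/1000,1])[:3]*1000).round(1))
w=im.copy(); t=np.linspace(0,2*np.pi,90)
for z,r,col in ((22,32,(255,0,0)),(0,32,(0,255,0))):
    for a in t:
        q=Ci@np.r_[W(p,(X[0]+r*np.cos(a),X[1]+r*np.sin(a),z)),1]; cv2.circle(w,(int(round(m['cx']-m['fx']*q[0]/q[2])),int(round(m['cy']+m['fy']*q[1]/q[2]))),0,col,-1)
cv2.imwrite('pics/chk%s.png'%sys.argv[1],cv2.resize(w[130:360,140:460],(800,575),interpolation=2)[:,:,::-1])
E
python3 chk.py 1; python3 chk.py 2
```

```text
bore px [294.49093628 264.59375763] (40.8289794921875, 44.718482971191406) runout mm [-46.81545329  -0.34728563  22.        ] 7.3667 0.03256979867591246 [-1.00895094 -0.23251112  3.15544864]
(-33.3, -9.5, -18) [-79.7   0.4   9.6]
(-33.3, 9.5, -18) [-92.5 -13.4  11.8]
(-50, -9.5, -18) [-91.6  11.9  11.8]
(-50, 9.5, -18) [-104.5   -1.9   13.9]
(44, 0, -18) [-30.8 -59.5   0.8]
bore px [294.46326065 264.60289001] (40.72275924682617, 44.66949462890625) runout mm [-46.88040393  -0.29347547  22.        ] 7.4167 0.032584842567860095 [-1.46385089 -0.28339297  2.71074735]
(-33.3, -9.5, -18) [-79.7   0.5   9.7]
(-33.3, 9.5, -18) [-92.6 -13.4  11.8]
(-50, -9.5, -18) [-91.7  11.9  11.8]
(-50, 9.5, -18) [-104.5   -1.9   13.9]
(44, 0, -18) [-30.8 -59.5   0.9]
```

View pics/chk2.png

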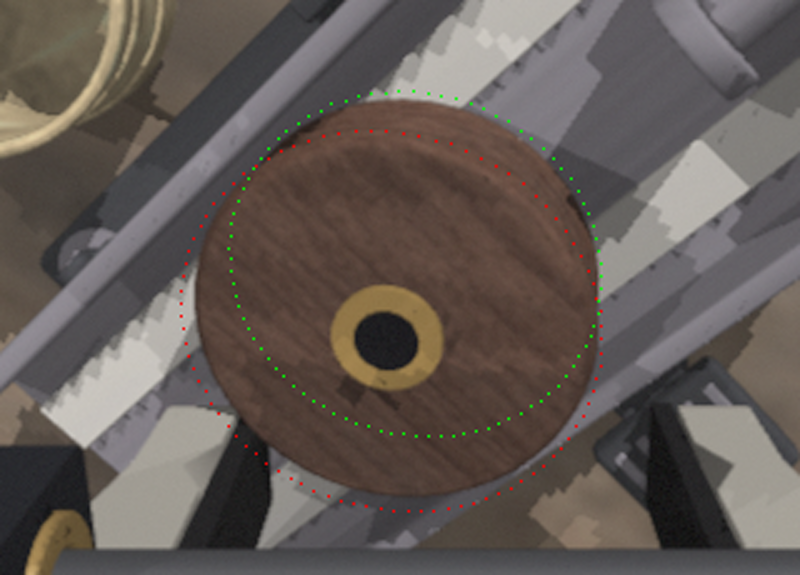

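```bash
cat > b.py <<'E'
from fit import *
m=optics.camera_model('wrist')
def ell(f,c0):
    hsv=cv2.cvtColor(cv2.imread(f),cv2.COLOR_BGR2HSV); x,y=c0; sub=hsv[y-40:y+40,x-45:x+45]
    mk=((sub[...,0]>16)&(sub[...,0]<30)&(sub[...,1]>110)&(sub[...,2]>80)).astype('uint8')
    c,_=cv2.findContours(mk,cv2.RETR_EXTERNAL,cv2.CHAIN_APPROX_NONE); e=cv2.fitEllipse(max(c,key=cv2.contourArea)); return np.array(e[0])+[x-45,y-40],np.array(e[1]),e[2]
def pred(pos,rot,c,r):
    TT=np.eye(4);TT[:3,:3]=R.from_euler('xyz',rot).as_matrix();TT[:3,3]=pos;Ci=np.linalg.inv(TT@m['T_tool_cam']);P=[]
    for a in np.linspace(0,2*np.pi,60):
        q=Ci@np.r_[W(p,(c[0]+r*np.cos(a),c[1]+r*np.sin(a),c[2])),1]; P.append((m['cx']-m['fx']*q[0]/q[2],m['cy']+m['fy']*q[1]/q[2]))
    e=cv2.fitEllipse(np.float32(P)); return np.array(e[0]),np.array(e[1]),e[2]
for f,c0,pos,rot,c in [('wrist4',(380,171),(.50902,.43733,.05347),(-3.1402,.0003,-1.0085),(0,0,22)),('wrist5',(384,182),(.51013,.43863,.0382),(-3.1363,.0013,-1.008),(0,0,22)),('c',(295,264),(.50998,.4385,.03258),(-3.1348,.0015,-1.0074),(-46.9,-.3,22))]:
    a=ell('pics/%s.png'%f,c0); b=pred(pos,rot,c,9); print(f,a,b,'ratio',a[1]/b[1])
E
python3 b.py
```

```text
wrist4 (array([376.88433456, 167.97545624]), array([43.89267349, 45.17713547]), 50.857086181640625) (array([381.16107178, 170.48146057]), array([46.15029144, 48.03995132]), 68.843505859375) ratio [0.95108118 0.9404076 ]
wrist5 (array([381.78666687, 180.09011459]), array([47.97819519, 49.45254135]), 61.958656311035156) (array([388.53305054, 180.92980957]), array([50.29077911, 52.98842621]), 72.01873016357422) ratio [0.95401575 0.93327062]
c (array([294.46326065, 264.60289001]), array([40.72275925, 44.66949463]), 111.94389343261719) (array([294.49203491, 264.03009033]), array([41.54528809, 47.91659164]), 111.43157196044922) ratio [0.98020163 0.93223439]
```

```bash
python3 chk.py 3 | head -1; python3 -c "
from station import arm
arm.job_done(); print(arm.get_state()['t'])"
```

```text
bore px [294.45541    264.57917786] (40.70589828491211, 44.64692306518555) runout mm [-46.85918712  -0.31253383  22.        ] 7.4667 0.032561611963455514 [-0.76199625 -0.368708    4.08574123]
the job is handed in; nothing more can be done
the job is handed in; nothing more can be done
```

The sheave popped out of the nest and is held on the run-out against the second finger. I handed the job in at about 7.5 s, with the pad still held down.

**Pressing:** One fingertip pushed the pad down about 9 of its 13 mm. The highest vertical force I read was about 4 N, so the pad was not forced against its stop. Force readings carry about 1 N of noise.

**Where the sheave lies:** Its centre is at x ≈ -47 mm, y ≈ 0 in the run-out frame. That is well past the 12 mm needed and well short of the -93 mm limit. It is about 33 mm from the catching finger's corner, against a sheave radius of 32 mm, so they are touching. It moved less than 0.1 mm across the last three pictures, so it is at rest.

**Checks that disagreed:**
- **Fingertips:** In the pictures the tips sat about 25–29 mm further back than the stated 11 mm ahead of the TCP. I lowered the gripper in small steps and went by the pictures and the force instead.
- **Sheave flatness:** The outline looked 3–5% smaller than my model. It also looked small in the pictures taken while the sheave lay flat in the nest. The bush's shape differed from flat by about 6°, against 2–4° in the nest. I took this as lying flat, but it is the least certain check.

I did not make a final check of the loose things. The tin looked unmoved in the last wrist picture. The arm did not go near the plain sheave or the wing nut.

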